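Run the locked length stop home on its gauge rail

ROBOT

A 6-joint arm with a two-finger parallel gripper is mounted at the origin on the work surface. World frame = base frame: x ahead of the robot, y to its left, z up, the work surface at z = 0. Lengths are in m, angles in rad, forces in N, time in s.
With the tool pointing down it reaches from about 0.325 to 0.9 m from the base axis. Payload 3.5 kg.
Tool frame: the origin (TCP) lies midway between the tips of the shut fingers; the grasp point (between the pads) lies 19 mm behind it (env.hold_point_z is the distance from the TCP to the grasp point, in m); z points along the fingers, y is the direction in which the jaws open and shut (so a half turn about z gives the same grasp; the last joint's range is limited). The gripper opens to 85 mm and grips with 20 to 120 N. Pads are 22 mm wide; open, the fingers measure 114 mm over their backs; the gripper's body (76 mm by 85 mm) begins 54 mm behind the grasp point. The pads swing forward as they close: fully open they stand 13 mm farther back than shut.
Start: joints at [-1.351, 0.276, -0.026, 1.268, 0, 1.467], TCP at [0.198, -0.593, 0.198] pointing down, gripper open.
Joint ranges: [-3.12, 3.12], [-0.85, 1.88], [-1.08, 1.24], [-1.95, 2.15], [-1.57, 1.53], [-3.14, 3.14]. Speed limits (rad/s): [2.57, 2.57, 3.14, 3.14, 3.14, 3.14].

INTERFACE

Orientations are given as a unit quaternion [w, x, y, z].
In Python, from cell import env, ik, optics gives the robot as it stands. Calls block until the motion is done:
- env.movep(position, orientation): joint-space move of the TCP to a pose.
- env.movel(position, rot=None, velocity=0.15): straight line of the TCP; rot=None keeps the orientation; velocity is the mean speed in m/s.
- env.move_joints(angles): joint-space move.
- env.grip(opening, grasp_force=None): opening from 0.0 (shut) to 1.0 (fully open); grasp_force is the grip in N (None keeps the last); returns when the fingers have stopped.
- env.wait(seconds).
- ik(position, orientation): joint angles nearest the present ones, or None.
- env.read_state(): the state.
- optics.get_image(name): name is "side" or "top" or "wrist"; returns a dict with "frame" (400x640x3 uint8, red, green, blue), "intrinsics" (3x3 intrinsics, pixels), "xyz" and "rotation" of the camera in the world. Camera axes: x right, y up, looking along -z (the intrinsics and any distortion apply to the point x, -y, -z); pixel columns grow to the right and rows downward; lengths in m; the calibration is good to about 2 mm. The wrist camera is an equidistant fisheye: a pixel r from the principal point sees the ray r / f radians off the axis. A picture is of the moment at which its call begins. There is no depth.
A pose or a line that the arm cannot do raises env.IKError and nothing moves.
- env.job_done(): hands the job in, once; it reports no verdict.
The state is a dict: "t": time; "joints": joint angles; "qvel": joint speeds; "effort": joint torques, N m; "eef_pos": TCP position; "eef_rot": TCP orientation; "force": force on the tool from outside, world axes, zero at the start; "torque": the same for the moment, N m; "width": opening from 0.0 (shut) to 1.0 (fully open).
Only numpy, scipy, OpenCV 4.12 (cv2) and the standard library are available. Lean on these libraries where they do the work, as an engineer would, in place of code of your own. Each camera call takes 0.05 s, during which the arm holds its last target.

TASK

Set the length stop on the bench's gauge rail to zero: with a fingertip, press the round lock button on top of the grey carriage down and keep it held down while you push the carriage along its rail, in one go, until it is fully home against the upright end stop. Then let the button spring back up so that the carriage is locked there, and move clear. Only touch and push, without pinching or forcing anything, and leave the loose things beside the rail where they are.

Things in the scene. Friction and masses are not known exactly. Their poses are not given: they have to be found in the camera images.
- rail: Aluminium gauge rail fixed flat on the bench, 60 mm wide, 31 mm high, about 370 mm long, with a scale on top. Origin: under its middle, on the bench top. Its y axis runs along the rail towards the end stop (the carriage's travel direction), x across it, z up. The end stop is a dark steel block 86 mm wide and 98 mm high at the +y end; the other end has only a low 26 mm plate.
- stop_face (a point): Middle of the rubber buffer on the end stop, 43 mm above the bench, 150 mm along the rail's y from its origin; the carriage's front face meets it when the carriage is home.
- carriage (a joint): Carriage position on the rail in metres: 0 at the end away from the stop, 0.18 home against it; starts from 0 to 0.08. Grey saddle 90 mm wide, 120 mm long, 0.5 to 1 kg, flat deck 55 mm above the bench. Free, it slides with about 1.5 N of drag; with its button up a pawl locks it between hidden teeth 6 mm apart (1.5 mm of play each way) against a push of 30 N. The last notch is at home.
- lock_button (a joint): How far the lock button is pressed down, in metres: 0 up (carriage locked), 0.009 fully down. It springs back by itself. It starts to move at about 4 N and is fully down at about 7.5 N; the lock is free once it is more than 3 mm down, so hold it 4 to 9 mm down while sliding. Let go with the carriage home, it comes fully up.
- button_top (a point): Centre of the top face of the lock button, which rides on the carriage: a bare metal disc 40 mm in diameter, in a black ring, that stands 12 mm above the carriage's deck (67 mm above the bench when up), 18 mm behind the carriage's middle.
- wall_face (a point): Point on the carriage's thumb wall, 20 mm above the deck (75 mm above the bench): the upright wall across the deck, 90 mm wide, 30 mm high (top 85 mm above the bench), with its upright face 30 mm ahead of the button's centre, towards the end stop; in front of it the carriage slopes down. A fingertip that rests on the button can push against this face.
- offcut: Loose steel bar offcut standing upright, 36 mm diameter, 50 mm high; origin at its underside. Beside the rail; leave alone.
- holder: Loose dark steel tool holder standing on its flange, 48 mm diameter, 66 mm high, tapering upwards; origin at its underside. Leave alone.
- tin: Loose small tin, 52 mm diameter, 60 mm high; origin at its underside. Leave alone.
- wrench: Loose steel wrench lying flat beside the rail, 150 mm long; origin at its underside. Leave alone.

How it is judged:
By the outcome, as a careful person would: the job done as asked, in the order asked, and still so for the second after the job is handed in, with the robot touching nothing.
It also fails if it takes over 42 s, if anything falls off the work surface, if the arm or the gripper's body presses on something with over 40 N, if the wrist force passes 120 N, or if a joint passes its speed limit or range.

## Working session

There is one attempt and no reset: what is moved stays moved. The work goes in short steps, each a Python script; the robot and the scene stay as the last script left them, time stands still between calls to the robot, and variables do not carry over. Pictures are saved under pics/ and viewed, and the job is handed in when it is done.

```bash
ls; mkdir -p pics
python3 - <<'E'
from cell import env, ik, optics
import cv2
for n in ("side","top","wrist"):
    d=optics.get_image(n); cv2.imwrite(f"pics/{n}0.png",d["frame"][:,:,::-1])
    print(n,d["intrinsics"],d["xyz"],d["rotation"],[k for k in d])
s=env.read_state(); print(s)
E
```

```text
pics
side [[427.57342499   0.         317.61998571]
 [  0.         427.57342499 199.78159698]
 [  0.           0.           1.        ]] [ 0.24117701 -0.47314709  0.59777644] [ 0.86873695  0.40718974 -0.11343223 -0.25811965] ['frame', 'intrinsics', 'xyz', 'rotation']
top [[364.36969481   0.         318.2076939 ]
 [  0.         364.36969481 196.41323343]
 [  0.           0.           1.        ]] [0.4500908  0.02479224 0.75725344] [-0.6959071  -0.07990601  0.04378682  0.71232791] ['frame', 'intrinsics', 'xyz', 'rotation']
wrist [[309.70691629   0.         320.45814736]
 [  0.         309.70691629 198.76000413]
 [  0.           0.           1.        ]] [ 0.26657255 -0.57007207  0.37231721] [ 0.80313758 -0.11707729  0.08613796 -0.57779165] ['frame', 'intrinsics', 'xyz', 'rotation']
{'t': 0.15, 'joints': array([-1.35139057e+00,  2.77029115e-01, -2.75654115e-02,  1.26800510e+00,
       -2.36979988e-05,  1.46738264e+00]), 'qvel': array([ 0.0003686 , -0.00065762,  0.00443881,  0.00066703,  0.00031884,
       -0.00066706]), 'effort': array([ 3.32301533e-04, -4.46057439e+01,  2.95638531e+01,  1.05399542e-02,
       -1.35854211e-04, -7.29072099e-06]), 'eef_pos': array([ 0.19810381, -0.59206313,  0.19747285]), 'eef_rot': array([-8.99446409e-04,  9.87001305e-01,  1.60709710e-01, -6.40918408e-05]), 'force': array([ 0.4683391 ,  0.30966615, -0.67217272]), 'torque': array([-0.04569148, -0.05186877,  0.01237331]), 'width': 1.002994387364948}
```

View pics/side0.png

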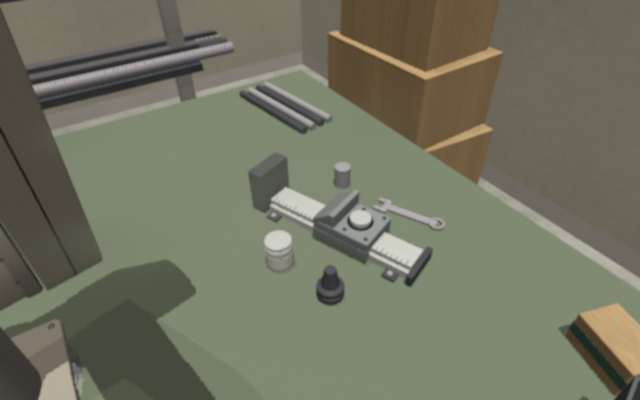

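View pics/top0.png

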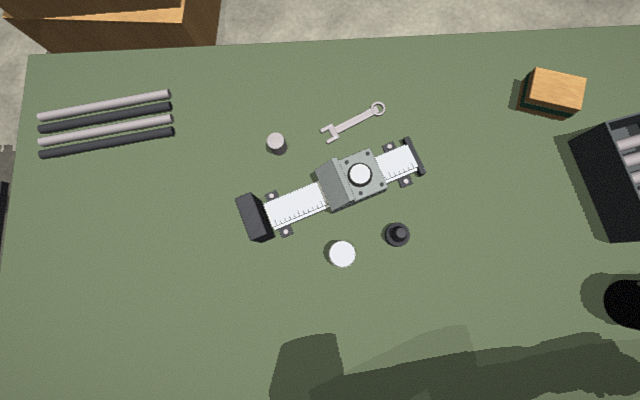

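The top view shows the button at about (360,174), the end stop at about (255,217) and the low plate at about (415,157). The side view shows the button at about (360,219). Next I'll measure these points.

```bash
cat > h.py <<'E'
import numpy as np, cv2
from scipy.spatial.transform import Rotation as R
def ray(d,uv):
    K=d["intrinsics"]; p=np.linalg.inv(K)@[uv[0],uv[1],1]
    v=R.from_quat(np.roll(d["rotation"],-1)).apply([p[0],-p[1],-p[2]])
    return np.array(d["xyz"]),v/np.linalg.norm(v)
def plane(d,uv,z):
    o,v=ray(d,uv); return o+v*(z-o[2])/v[2]
def cross(d1,u1,d2,u2):
    o1,v1=ray(d1,u1);o2,v2=ray(d2,u2)
    s=np.linalg.lstsq(np.c_[v1,-v2],o2-o1,rcond=None)[0]
    a=o1+s[0]*v1;b=o2+s[1]*v2
    return (a+b)/2,np.linalg.norm(a-b)
def blob(im,near,thr=175,lo=20,rad=22):
    g=im.min(axis=2); m=(g>thr).astype(np.uint8)
    k=np.zeros_like(m); cv2.circle(k,near,rad,1,-1); m=m*k
    n,l,s,c=cv2.connectedComponentsWithStats(m)
    i=min((i for i in range(1,n) if s[i,4]>lo),key=lambda i:np.hypot(*(c[i]-near)))
    return c[i],s[i],(l==i)
E
python3 - <<'E'
from cell import optics
from h import *
T=optics.get_image("top");S=optics.get_image("side")
t,st,_=blob(T["frame"],(360,174));s,ss,_=blob(S["frame"],(360,219))
print(t,st,s,ss); print(plane(T,t,.067),plane(S,s,.067),cross(T,t,S,s))
# scale pieces
g=T["frame"].min(axis=2); m=(g>150).astype(np.uint8)
m=cv2.morphologyEx(m,cv2.MORPH_CLOSE,np.ones((5,5)))
n,l,s_,c=cv2.connectedComponentsWithStats(m)
for i in range(1,n):
    if s_[i,4]>150 and 230<c[i][0]<430 and 130<c[i][1]<270:
        ys,xs=np.nonzero(l==i)
        P=np.array([plane(T,(x,y),.031)[:2] for x,y in zip(xs,ys)]).astype(np.float32)
        r=cv2.minAreaRect(P); print(c[i],s_[i],r, P.mean(0))
for nm,d in(("T",T),("S",S)):
    c0=(330,190) if nm=="T" else (340,215)
    im=d["frame"][c0[1]-75:c0[1]+75,c0[0]-100:c0[0]+100]
    cv2.imwrite(f"pics/z{nm}.png",cv2.resize(im,None,fx=4,fy=4,interpolation=2)[:,:,::-1])
E
```

```text
[359.66557377 173.30819672] [350 164  20  20 305] [360.29333333 216.77777778] [351 210  20  14 225]
[ 0.61593871 -0.02213473  0.067     ] [ 0.61664033 -0.02165977  0.067     ] (array([ 0.61596213, -0.02218026,  0.06766758]), np.float64(0.0003983452017406037))
[274.93636364 140.08636364] [267 132  17  17 220] ((0.7018882036209106, 0.14937417209148407), (0.03384838625788689, 0.035276636481285095), 89.89797973632812) [0.7016844  0.14947605]
[373.78177966 169.98446328] [ 332  144   86   57 2832] ((0.6349925994873047, -0.05846027284860611), (0.09800204634666443, 0.1595357358455658), 17.11249351501465) [ 0.6307626  -0.05340578]
[294.51816118 205.62258797] [ 264  182   66   52 1762] ((0.5627443790435791, 0.10786549746990204), (0.08751639723777771, 0.12220996618270874), 23.71284294128418) [0.5616686  0.10922933]
[342.05765766 253.72612613] [329 241  27  27 555] ((0.46424686908721924, 0.01643800176680088), (0.05128619074821472, 0.049407295882701874), 54.283260345458984) [0.4635352 0.0160833]
```

View pics/zT.png

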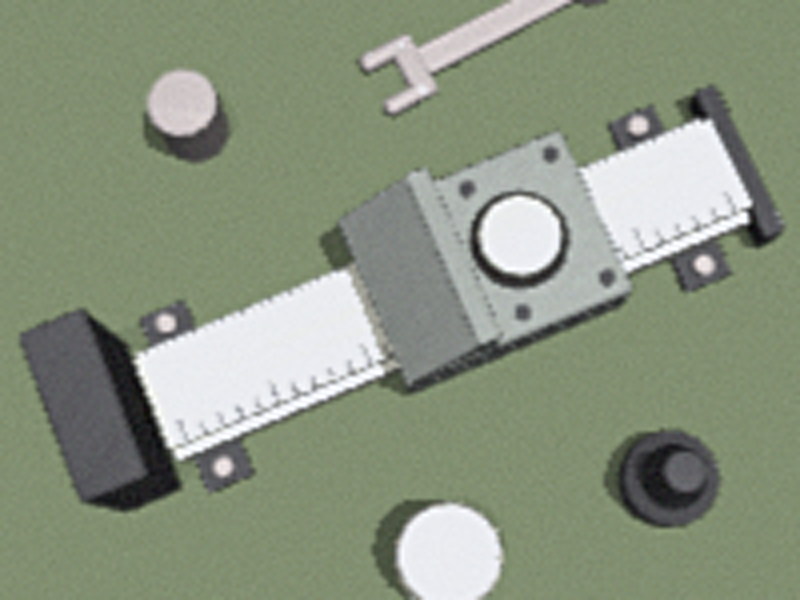

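View pics/zS.png

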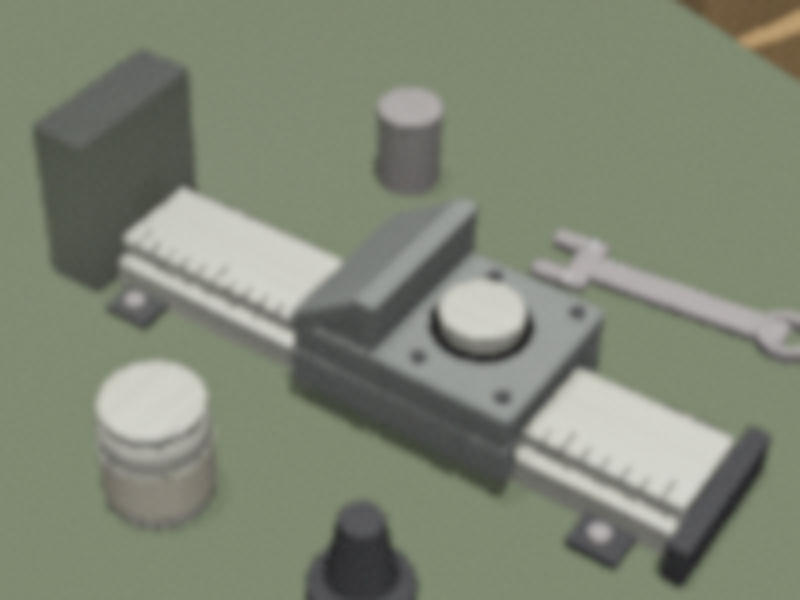

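```bash
cat > m.py <<'E'
from cell import optics
from h import *
T=optics.get_image("top");S=optics.get_image("side")
t=[359.67,173.31]; b=np.mean([plane(T,t,.067),plane(S,[360.29,216.8],.067)],0)
f=lambda u:(u[0]/4+230,u[1]/4+115)
g=lambda u:(u[0]/4+240,u[1]/4+140)
bt=[plane(T,f(u),.008)[:2] for u in[(165,323),(223,466),(638,125),(704,265)]]
bs=[plane(S,g(u),.008)[:2] for u in[(134,299),(600,532)]]
print("bolts",np.round(bt,4),np.round(bs,4))
def ang(v): return np.degrees(np.arctan2(v[1],v[0]))
print("dirs",ang(bt[0]-bt[2]),ang(bt[1]-bt[3]),ang(bs[0]-bs[1]),"cross",ang(bt[0]-bt[1]),ang(bt[2]-bt[3]))
# upper rail edge: subpixel threshold per column
G=T["frame"].min(axis=2).astype(float); E=[]
for x in list(range(268,316))+list(range(378,404)):
    y0=115+(353-(x-230-34)*4*0.403)/4 -0
    ys=np.arange(int(y0)-6,int(y0)+7); c=G[ys,x]
    k=np.nonzero((c[:-1]<160)&(c[1:]>=160))[0]
    if len(k): k=k[0]; E.append(plane(T,(x,ys[k]+(160-c[k])/(c[k+1]-c[k])),.031)[:2])
E=np.array(E,np.float32); L=cv2.fitLine(E,cv2.DIST_HUBER,0,1e-4,1e-4).ravel()
if L[1]<0: L[:2]*=-1
d=L[:2].astype(float); n=np.array([d[1],-d[0]])
print("edge",len(E),ang(d),"button off edge",(b[:2]-L[2:])@n)
mid=np.mean(bt,0)
print("button",b,"rel bolts mid: along",(b[:2]-mid)@d,"across",(b[:2]-mid)@n)
# stop: rail top end at buffer/stop base
for u in[(137,353),(180,460)]: print("rail end at stop",(plane(T,f(u),.031)[:2]-b[:2])@d)
for u in[(185,188),(125,240)]: print("rail end side",(plane(S,g(u),.031)[:2]-b[:2])@d)
for u in[(85,310),(135,345),(150,478)][:1]: print("stop top near corner",[(plane(T,f(u),.098)[:2]-b[:2])@v for v in(d,n)])
for u in[(145,478)]: print("stop top near corner2",[(plane(T,f(u),.098)[:2]-b[:2])@v for v in(d,n)])
for u in[(188,70)]: print("stop side corner",[(plane(S,g(u),.098)[:2]-b[:2])@v for v in(d,n)])
for u in[(418,170),(497,340)]: print("wall top?",[(plane(T,f(u),.085)[:2]-b[:2])@v for v in(d,n)])
for u in[(472,205),(372,300)]: print("wall top side",[(plane(S,g(u),.085)[:2]-b[:2])@v for v in(d,n)])
E
python3 m.py
```

```text
bolts [[ 0.5875  0.161 ]
 [ 0.5115  0.1305]
 [ 0.687  -0.0913]
 [ 0.6101 -0.1213]] [[ 0.5131  0.1324]
 [ 0.6126 -0.1192]]
dirs 111.53109138220321 111.38110504745993 111.56747935305394 cross 21.883801966171387 21.32856268783992
edge 74 111.42272207266254 button off edge -0.026927644609337966
button [ 0.61626668 -0.02192402  0.067     ] rel bolts mid: along -0.04504161014703993 across 0.0008363471864019558
rail end at stop 0.19728401548788937
rail end at stop 0.19671973227969305
rail end side 0.19855622199145695
rail end side 0.19665517991558373
stop top near corner [np.float64(0.20392485123659604), np.float64(0.039071944656441975)]
stop top near corner2 [np.float64(0.20595930208608282), np.float64(-0.044592322029946424)]
stop side corner [np.float64(0.20243594904983753), np.float64(0.03912227487710551)]
wall top? [np.float64(0.03414094279400496), np.float64(0.043253398774676564)]
wall top? [np.float64(0.03233104649253755), np.float64(-0.046786153369675273)]
wall top side [np.float64(0.03191468408517005), np.float64(0.04231558297620873)]
wall top side [np.float64(0.03289964986301569), np.float64(-0.04092369808603066)]
```

Both views agree on the button to within 1 mm: (0.616, -0.022), height 0.067–0.068. The rail direction is 111.45°, and the remaining travel should be about 0.117–0.119 m. I'll shut the fingers and hover with the jaw axis across the rail, so the 22 mm pad faces the wall.

```bash
cat >> h.py <<'E'
A=np.radians(111.45); D=np.array([np.cos(A),np.sin(A),0]); B=np.array([.6163,-.0219,0])
def quat():  # tool z down, tool x along +-D
    out=[]
    for s in(1,-1):
        x=s*D; z=np.array([0,0,-1.]); y=np.cross(z,x)
        out.append(np.roll(R.from_matrix(np.c_[x,y,z]).as_quat(),1))
    return out
E
python3 - <<'E'
from cell import env, ik, optics
from h import *
env.grip(0.0,20)
p=B+D*.017+[0,0,.14]
c=[(q,ik(p,q)) for q in quat()]
for q,j in c: print(q,j)
q=min([x for x in c if x[1] is not None],key=lambda x:abs(x[1][5]))[0]
s=env.read_state()
env.movel(s["eef_pos"]+[0,0,.1],velocity=.25)
env.movep(p+[0,0,.1],q)
env.movel(p,velocity=.15)
env.wait(.3)
s=env.read_state();print(s["t"],s["eef_pos"]-p,s["eef_rot"],q,s["force"],s["width"])
for n in("side","top","wrist"):
    cv2.imwrite(f"pics/{n}1.png",optics.get_image(n)["frame"][:,:,::-1])
E
```

```text
[0.         0.56316554 0.8263441  0.        ] [-0.11587732  0.2856184  -0.14038768  1.14479024  0.          1.08054588]
[-0.          0.8263441  -0.56316554  0.        ] [-0.11587732  0.2856184  -0.14038768  1.14479024  0.         -2.06104677]
5.3333 [ 6.85892992e-04 -5.16455697e-05  9.80133056e-04] [7.83241002e-04 5.63135855e-01 8.26363865e-01 3.96115583e-04] [0.         0.56316554 0.8263441  0.        ] [-0.89928327 -0.41069067  0.66215284] 4.4328490083061725e-05
```

View pics/side1.png

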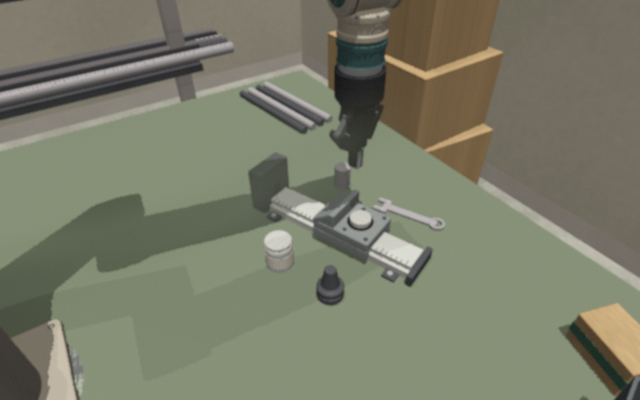

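View pics/wrist1.png

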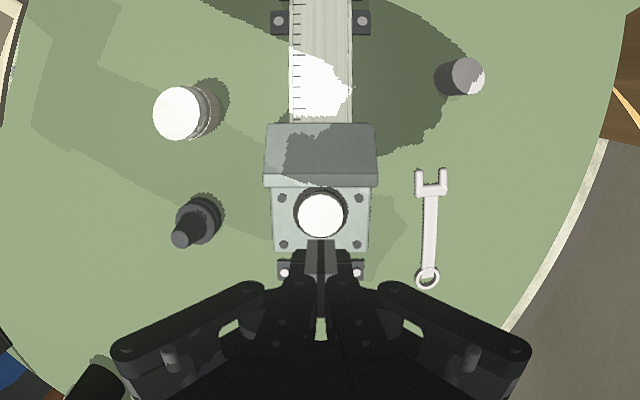

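The wrist view shows the tool lined up with the rail, the button at (320,215) and the shut fingers above and behind it in the image. The loose items are well clear. I'll descend in small force-checked steps.

Run:
```python
from cell import env
from h import *
q=quat()[0]
p=B+D*.016
env.movel(p+[0,0,.078],q,velocity=.1); env.wait(.2)
f0=env.read_state()["force"]; print("f0",f0); np.save("f0.npy",f0)
for z in(.072,.069,.067,.065,.0635,.062,.061,.060):
    env.movel(p+[0,0,z],q,velocity=.04); env.wait(.1)
    s=env.read_state(); f=s["force"]-f0
    print(z,round(s["t"],2),"z",s["eef_pos"][2].round(4),"along",((s["eef_pos"]-B)@D).round(4),"fz",f[2].round(2),"fD",(f@D).round(2))
    if f[2]>6.3 : break
```

```text
f0 [-0.09210849 -0.37631859  0.03704886]
0.072 6.85 z 0.0719 along 0.016 fz 0.38 fD 0.27
0.069 7.2 z 0.0689 along 0.016 fz 1.11 fD 1.06
0.067 7.55 z 0.067 along 0.016 fz -0.17 fD 1.12
0.065 7.9 z 0.0649 along 0.016 fz -0.08 fD -0.14
0.0635 8.25 z 0.0635 along 0.016 fz 0.47 fD 0.53
0.062 8.6 z 0.062 along 0.016 fz -0.29 fD 0.93
0.061 8.95 z 0.061 along 0.016 fz -0.4 fD 0.19
0.06 9.3 z 0.06 along 0.016 fz -0.22 fD 1.31
```

There's no contact force at z=0.060, which is unexpected. I'll look before going further.

Run:
```python
from cell import env,optics
from h import *
S=optics.get_image("side")["frame"][140:290,240:440]
W=optics.get_image("wrist")["frame"]
T=optics.get_image("top")["frame"][115:265,230:430]
for n,i in(("S",S),("T",T)): cv2.imwrite(f"pics/2{n}.png",cv2.resize(i,None,fx=4,fy=4,interpolation=2)[:,:,::-1])
cv2.imwrite("pics/2W.png",W[:,:,::-1])
s=env.read_state();print(s["force"],s["eef_pos"],s["torque"])
```

```text
[-0.13858055 -0.14304914  0.1735371 ] [ 0.61049592 -0.00702105  0.06002494] [-0.00667098  0.01491912 -0.01192531]
```

View pics/2S.png

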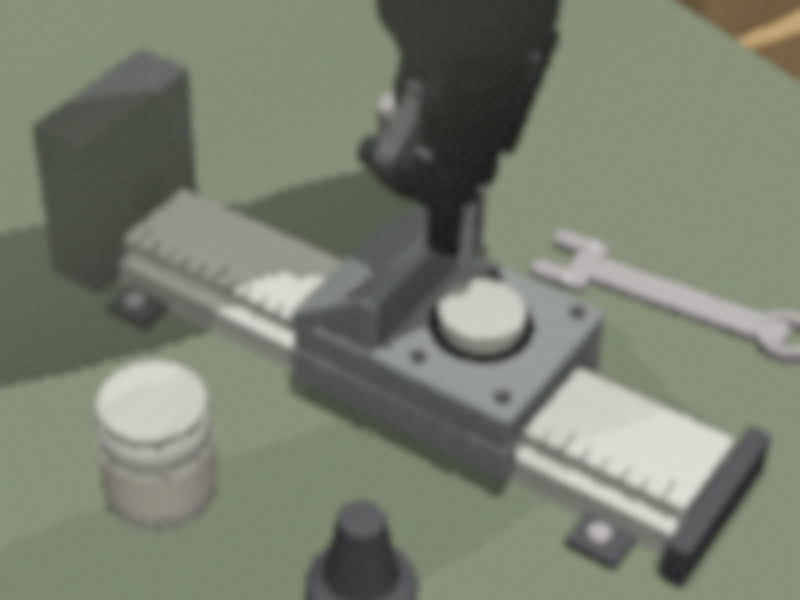

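View pics/2W.png

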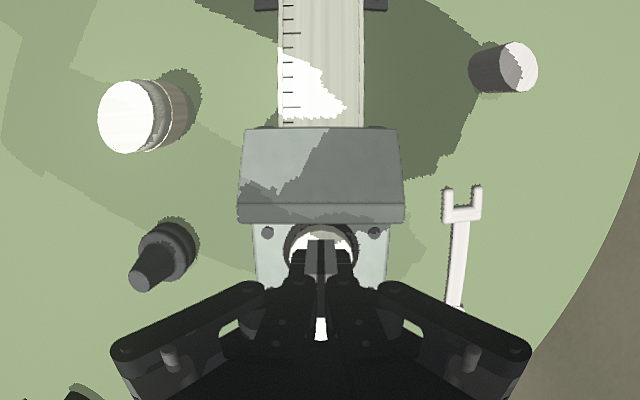

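View pics/2T.png

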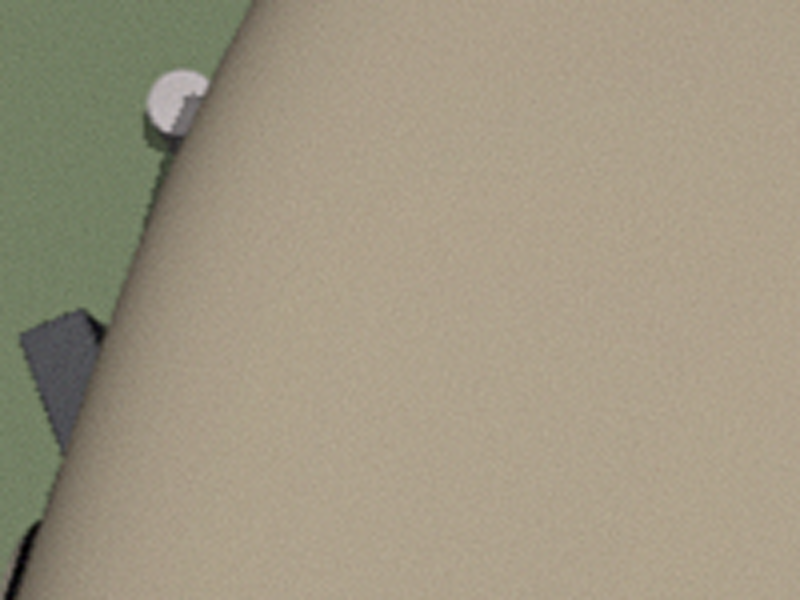

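```bash
cat >> h.py <<'E'
def proj(d,P,fish=False):
    c=R.from_quat(np.roll(d["rotation"],-1)).inv().apply(np.array(P)-d["xyz"]); v=np.array([c[0],-c[1],-c[2]]);K=d["intrinsics"]
    if fish:
        th=np.arctan2(np.hypot(v[0],v[1]),v[2]); r=np.hypot(v[0],v[1]); return K[:2,2]+K[0,0]*th*v[:2]/r
    return (K@(v/v[2]))[:2]
E
python3 - <<'E'
from cell import env,optics
from h import *
S=optics.get_image("side");W=optics.get_image("wrist")
p=env.read_state()["eef_pos"]
for dz in(0,.01,.02): print(dz,(proj(S,p+[0,0,dz])-[240,140])*4,proj(W,p+[0,0,dz],True))
bt=B+[0,0,.067]; print("button",(proj(S,bt)-[240,140])*4,proj(W,bt,True))
for z in (.085,):
  for x in(-.045,.045):
    P=B+D*.032+np.array([D[1],-D[0],0])*x+[0,0,z]; print("wall top",(proj(S,P)-[240,140])*4,proj(W,P,True))
i=W["frame"][200:350,220:420]; cv2.imwrite("pics/3W.png",cv2.resize(i,None,fx=4,fy=4,interpolation=2)[:,:,::-1])
E
```

```text
0 [450.83876045 305.49508756] [322.55421547 230.64074357]
0.01 [451.69425975 289.49252554] [322.64891542 237.22212483]
0.02 [452.56375524 273.22815737] [322.75317349 244.50781003]
button [480.89744565 307.67950479] [322.50887667 259.12806973]
wall top [368.56895135 305.77750529] [237.85700312 219.96537881]
wall top [474.7790722  201.99517729] [407.54795431 219.99990013]
```

View pics/3W.png

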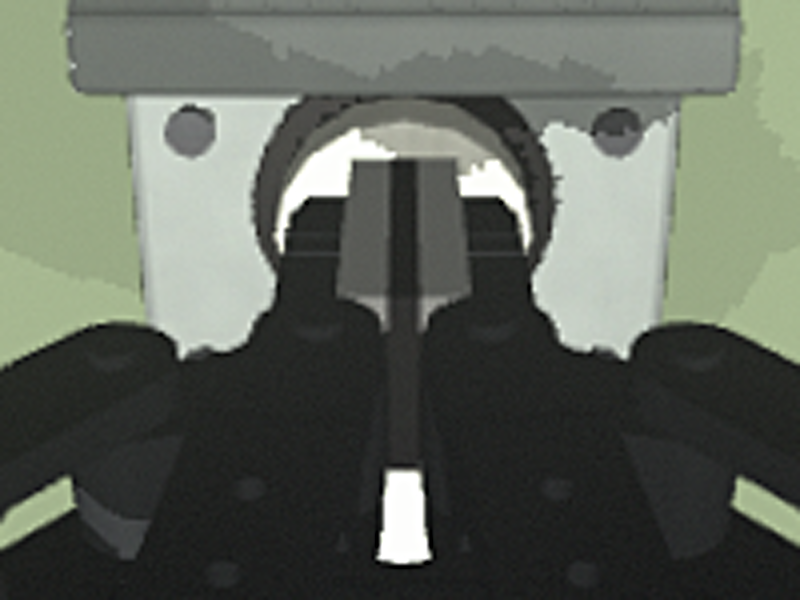

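Run:
```python
from cell import env,optics
from h import *
S=optics.get_image("side")
i=S["frame"][165:235,310:400]; i=cv2.convertScaleAbs(i,alpha=1.8); cv2.imwrite("pics/4S.png",cv2.resize(i,None,fx=8,fy=8,interpolation=2)[:,:,::-1])
s=env.read_state();print(env.hold_point_z,s["width"],s["joints"])
```

```text
0.0187 -0.004595719212406152 [-1.17356122e-01  3.53758010e-01 -2.28950916e-01  9.88067653e-01
  1.10067099e-05  1.07914800e+00]
```

View pics/4S.png

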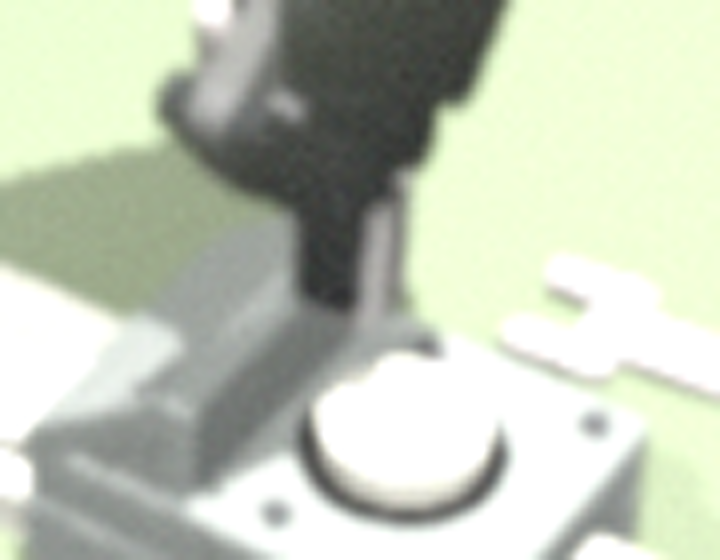

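```bash
cat >> h.py <<'E'
def rayf(d,uv):
    K=d["intrinsics"]; r=(np.array(uv)-K[:2,2])/K[0,0]; th=np.hypot(*r); u=r/th
    v=np.array([np.sin(th)*u[0],-np.sin(th)*u[1],-np.cos(th)])
    return np.array(d["xyz"]),R.from_quat(np.roll(d["rotation"],-1)).apply(v)
E
python3 - <<'E'
from cell import env,optics
from h import *
S=optics.get_image("side");W=optics.get_image("wrist")
p=env.read_state()["eef_pos"]
print("wrist cam rel tcp",W["xyz"]-p,(W["xyz"]-p)@D)
for us in[(352,204),(354,205),(356,205.5)]:
    o1,v1=ray(S,us);o2,v2=rayf(W,(321,239.5))
    s=np.linalg.lstsq(np.c_[v1,-v2],o2-o1,rcond=None)[0];a=o1+s[0]*v1;b=o2+s[1]*v2
    m=(a+b)/2;print(us,m-p,"along",(m-p)@D,"gap",np.linalg.norm(a-b))
# check wrist consistency: wall/bolts
for y in(-.09,): pass
for P in [B+D*.032+[0,0,.085],B+D*.030+[0,0,.055]]: print(proj(W,P,True),(proj(S,P)-[310,165])*8)
E
```

```text
wrist cam rel tcp [-0.02757033  0.06705198  0.17494246] 0.07248992899692766
(352, 204) [-0.00155699  0.00457538  0.02711406] along 0.004827853134162081 gap 0.0034597697531347713
(354, 205) [0.00016716 0.00279453 0.02452281] along 0.0025398459628845995 gap 0.006258432137081031
(356, 205.5) [0.00188119 0.00130938 0.02286455] along 0.0005307587694101733 gap 0.009379367610741752
[322.87670331 220.54015715] [287.07849197 304.12748668]
[322.54460177 206.28949534] [290.4699718  403.93234911]
```

Both views put the fingertips about 25 mm above the reported TCP: they triangulate to +23 to +27 mm, and the side view shows deck visible below the tip. That fits the zero force. So I'll trust contact over the nominal tip and keep descending in 1 mm steps with a force guard.

Run:
```python
from cell import env
from h import *
q=quat()[0]; p=B+D*.016; f0=np.load("f0.npy")
z=.060
while z>.036:
    z-=.001
    env.movel(p+[0,0,z],q,velocity=.03)
    F=[]
    for _ in range(3): env.wait(.02);F.append(env.read_state()["force"]-f0)
    f=np.median(F,0); s=env.read_state()
    if z<.05 or f[2]>2: print(round(z,4),round(s["t"],2),"z",s["eef_pos"][2].round(4),"fz",f[2].round(2),"fD",(f@D).round(2))
    if f[2]>3: break
```

```text
0.05 12.7 z 0.0499 fz -0.01 fD 0.07
0.049 13.0 z 0.049 fz 0.14 fD 0.17
0.048 13.3 z 0.0479 fz -0.42 fD 0.38
0.047 13.6 z 0.0469 fz -0.13 fD 1.05
0.046 13.9 z 0.0459 fz -0.27 fD 0.64
0.045 14.2 z 0.045 fz 0.21 fD 0.26
0.044 14.5 z 0.0439 fz 0.33 fD -0.72
0.043 14.8 z 0.0429 fz 0.09 fD 0.51
0.042 15.1 z 0.0419 fz -0.04 fD 0.81
0.041 15.4 z 0.041 fz -0.68 fD 0.66
0.04 15.7 z 0.0399 fz -0.27 fD 0.21
0.039 16.0 z 0.0389 fz -0.15 fD 0.86
0.038 16.3 z 0.0379 fz -0.04 fD 0.29
0.037 16.6 z 0.0369 fz -0.86 fD 0.15
0.036 16.9 z 0.0359 fz -0.5 fD 0.6
```

Run:
```python
from cell import env,optics
from h import *
S=optics.get_image("side");W=optics.get_image("wrist")
i=S["frame"][165:235,310:400]; i=cv2.convertScaleAbs(i,alpha=1.8); a=cv2.resize(i,(540,420),interpolation=2)
b=cv2.resize(W["frame"][200:350,220:420],(560,420)); 
cv2.imwrite("pics/5S.png",a[:,:,::-1]);cv2.imwrite("pics/5W.png",b[:,:,::-1])
p=env.read_state()["eef_pos"]
for dz in(0,.01,.02,.03): print((proj(S,p+[0,0,dz])-[310,165])*6,(proj(W,p+[0,0,dz],True)-[220,200])*2.8)
```

```text
[253.24321829 364.36106697] [287.3018912   85.90158093]
[254.47793875 341.2627682 ] [287.57098452 104.33455173]
[255.73247026 317.79385789] [287.86721622 124.74020844]
[257.00729348 293.94534423] [288.19450249 147.42643533]
```

View pics/5S.png

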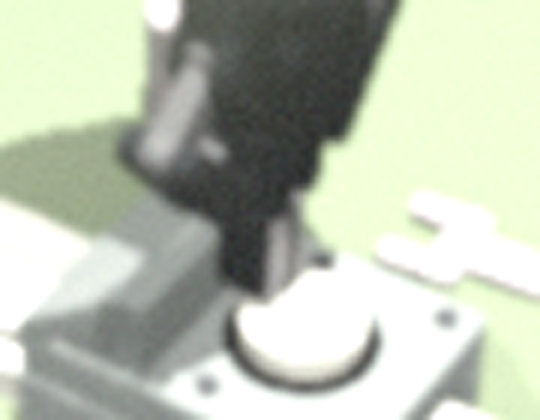

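View pics/5W.png

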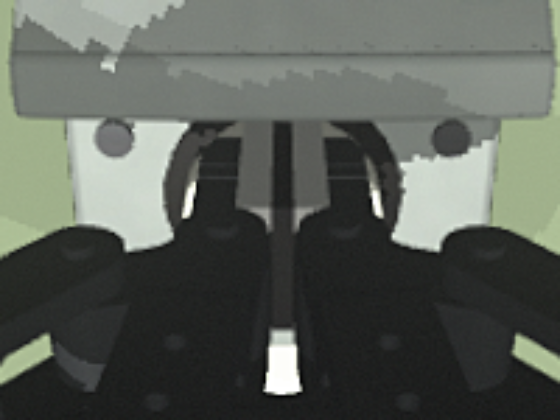

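The tip is now just above the button, between the button and the wall. I'll continue the guarded descent.

Run:
```python
from cell import env
from h import *
q=quat()[0]; p=B+D*.016; f0=np.load("f0.npy")
z=.036
while z>.022:
    z-=.001
    env.movel(p+[0,0,z],q,velocity=.03)
    F=[]
    for _ in range(3): F.append(env.read_state()["force"]-f0);env.wait(.01)
    f=np.median(F,0); s=env.read_state()
    print(round(z,4),round(s["t"],2),"z",s["eef_pos"][2].round(4),"fz",f[2].round(2),"fD",(f@D).round(2))
    if f[2]>3: break
```

```text
0.035 17.27 z 0.0349 fz 0.12 fD 0.6
0.034 17.55 z 0.0342 fz 1.0 fD 0.39
0.033 17.82 z 0.0335 fz 3.86 fD 0.63
```

Contact came at TCP z≈0.0345, with the force rising past the button's 4 N preload. Next I'll press to about 6.5 mm, check, push, feel for the stop and release, all in one guarded script.

Run:
```python
from cell import env
from h import *
import sys
q=quat()[0]; f0=np.load("f0.npy"); a=.016
def go(a,z,v=.05):
    env.movel(B+D*a+[0,0,z],q,velocity=v)
    F=[]
    for _ in range(3): F.append(env.read_state()["force"]-f0);env.wait(.01)
    f=np.median(F,0); s=env.read_state(); e=s["eef_pos"]
    print(f"cmd {a:.4f} {z:.4f} t {s['t']:.2f} along {(e-B)@D:.4f} z {e[2]:.4f} fz {f[2]:.2f} fD {f@D:.2f}",flush=True)
    return f[2],f@D,e
z=.033
for z in(.031,.0295,.028,.027,.0265):
    fz,fD,e=go(a,z)
    if e[2]<.0285 or fz>6.6: break
if not(5<fz<8.5) : sys.exit("press odd")
for a in(.018,.022,.026,.030,.036):
    fz,fD,e=go(a,z)
    if fD<-9 or fz<4 or fz>9: sys.exit("push odd")
```

```text
cmd 0.0160 0.0310 t 18.10 along 0.0159 z 0.0312 fz 5.58 fD 0.74
cmd 0.0160 0.0295 t 18.38 along 0.0159 z 0.0298 fz 5.85 fD 1.20
cmd 0.0160 0.0280 t 18.65 along 0.0159 z 0.0284 fz 6.32 fD 0.67
cmd 0.0180 0.0280 t 18.93 along 0.0174 z 0.0285 fz 6.92 fD 0.13
cmd 0.0220 0.0280 t 19.20 along 0.0217 z 0.0285 fz 5.22 fD 0.24
cmd 0.0260 0.0280 t 19.48 along 0.0257 z 0.0285 fz 5.99 fD 0.57
cmd 0.0300 0.0280 t 19.75 along 0.0297 z 0.0285 fz 5.51 fD 0.48
cmd 0.0360 0.0280 t 20.04 along 0.0360 z 0.0285 fz 5.52 fD 1.06
```

Run:
```python
from cell import env,optics
from h import *
S=optics.get_image("side");W=optics.get_image("wrist")
i=S["frame"][150:240,290:410]; i=cv2.convertScaleAbs(i,alpha=1.8); a=cv2.resize(i,(600,450),interpolation=2)
b=cv2.resize(W["frame"][150:350,200:440],(600,500)); 
cv2.imwrite("pics/6S.png",a[:,:,::-1]);cv2.imwrite("pics/6W.png",b[:,:,::-1])
```

```text
(no output)
```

View pics/6S.png

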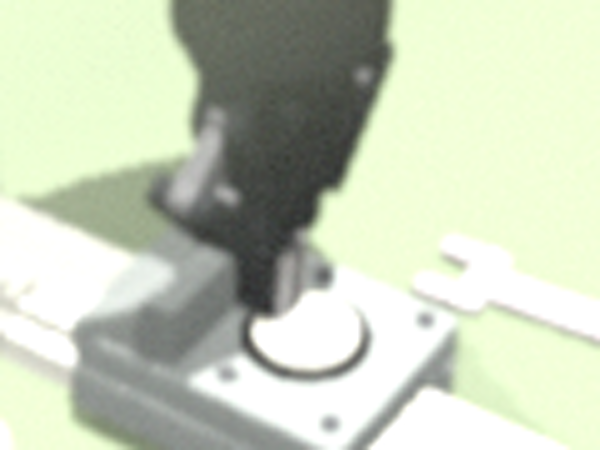

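View pics/6W.png

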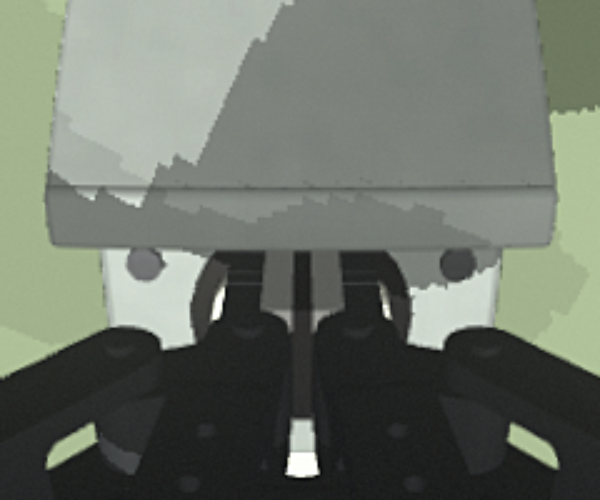

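The carriage is moving with the button held down (flush in its ring). I'll keep sliding to the stop.

```bash
cat > push.py <<'E'
from cell import env
from h import *
import sys
q=quat()[0]; f0=np.load("f0.npy")
def go(a,z,v=.05):
    env.movel(B+D*a+[0,0,z],q,velocity=v)
    F=[]
    for _ in range(3): F.append(env.read_state()["force"]-f0);env.wait(.01)
    f=np.median(F,0); s=env.read_state(); e=s["eef_pos"]
    print(f"cmd {a:.4f} {z:.4f} t {s['t']:.2f} along {(e-B)@D:.4f} z {e[2]:.4f} fz {f[2]:.2f} fD {f@D:.2f}",flush=True)
    return f[2],f@D,e
E
python3 - <<'E'
from push import *
z=.028
for a in(.06,.085,.11,.122):
    fz,fD,e=go(a,z,.06)
    if fD<-6 or fz<4 or fz>9: sys.exit("odd")
while a<.150:
    a+=.0015
    fz,fD,e=go(a,z)
    if fD<-6: print("resist");break
    if fz<4 or fz>9.5: sys.exit("odd")
E
```

```text
cmd 0.0600 0.0280 t 20.72 along 0.0605 z 0.0284 fz 5.65 fD 2.07
cmd 0.0850 0.0280 t 21.31 along 0.0855 z 0.0284 fz 5.84 fD 2.30
cmd 0.1100 0.0280 t 21.90 along 0.1105 z 0.0284 fz 6.28 fD 1.73
cmd 0.1220 0.0280 t 22.27 along 0.1226 z 0.0284 fz 5.78 fD 2.53
cmd 0.1235 0.0280 t 22.55 along 0.1232 z 0.0284 fz 5.93 fD -0.54
cmd 0.1250 0.0280 t 22.82 along 0.1244 z 0.0285 fz 6.22 fD -0.07
cmd 0.1265 0.0280 t 23.10 along 0.1258 z 0.0285 fz 6.07 fD -0.34
cmd 0.1280 0.0280 t 23.38 along 0.1273 z 0.0285 fz 5.82 fD -0.10
cmd 0.1295 0.0280 t 23.65 along 0.1288 z 0.0285 fz 5.97 fD -1.19
cmd 0.1310 0.0280 t 23.93 along 0.1303 z 0.0285 fz 5.38 fD -0.19
cmd 0.1325 0.0280 t 24.20 along 0.1319 z 0.0285 fz 5.82 fD -0.36
cmd 0.1340 0.0280 t 24.48 along 0.1333 z 0.0285 fz 6.33 fD -0.92
cmd 0.1355 0.0280 t 24.75 along 0.1349 z 0.0285 fz 6.27 fD -0.58
cmd 0.1370 0.0280 t 25.02 along 0.1364 z 0.0285 fz 5.82 fD -0.17
cmd 0.1385 0.0280 t 25.30 along 0.1379 z 0.0285 fz 6.00 fD -0.44
cmd 0.1400 0.0280 t 25.57 along 0.1388 z 0.0285 fz 5.58 fD -1.93
cmd 0.1415 0.0280 t 25.85 along 0.1397 z 0.0287 fz 5.89 fD -2.40
cmd 0.1430 0.0280 t 26.12 along 0.1410 z 0.0288 fz 5.43 fD -3.53
cmd 0.1445 0.0280 t 26.40 along 0.1412 z 0.0288 fz 4.57 fD -7.37
resist
```

Firm resistance came at along=0.141, about 7 N. I'll check with the cameras before releasing.

Run:
```python
from cell import env,optics
from h import *
S=optics.get_image("side");W=optics.get_image("wrist")
i=S["frame"][140:240,240:380]; i=cv2.convertScaleAbs(i,alpha=1.6); a=cv2.resize(i,(700,500),interpolation=2)
b=cv2.resize(W["frame"][20:340,160:480],(600,600)); 
cv2.imwrite("pics/7S.png",a[:,:,::-1]);cv2.imwrite("pics/7W.png",b[:,:,::-1])
s=env.read_state();print(s["force"],s["eef_pos"],s["t"])
for x in(-.118,0,): pass
n=np.array([D[1],-D[0],0])
for tr in(.114,.117,.120):
    for P in[B+D*(tr)-n*.02+[0,0,.058], B+D*(tr-.042)-n*.045+[0,0,.055],B+D*(tr-.042)+n*.045+[0,0,.055]]: print(tr,(proj(S,P)-[240,140])*5)
```

```text
[ 1.78009455 -7.40551809  4.81752057] [0.56543964 0.10977721 0.02877732] 26.5
0.114 [322.22425856 316.98453715]
0.114 [371.61623409 400.42312719]
0.114 [504.33961673 275.20159988]
0.117 [316.09149006 314.12407431]
0.117 [365.14966866 397.30401234]
0.117 [498.0803985  272.48418377]
0.12 [309.97877924 311.27296683]
0.12 [358.70511193 394.19551327]
0.12 [491.84110537 269.77541807]
```

View pics/7S.png

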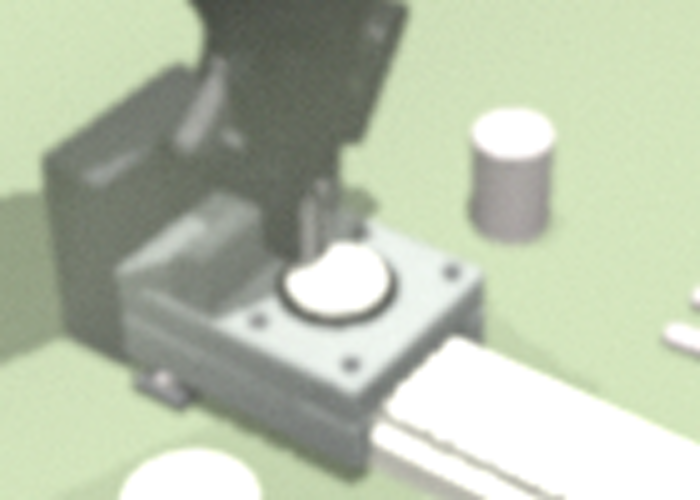

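View pics/7W.png

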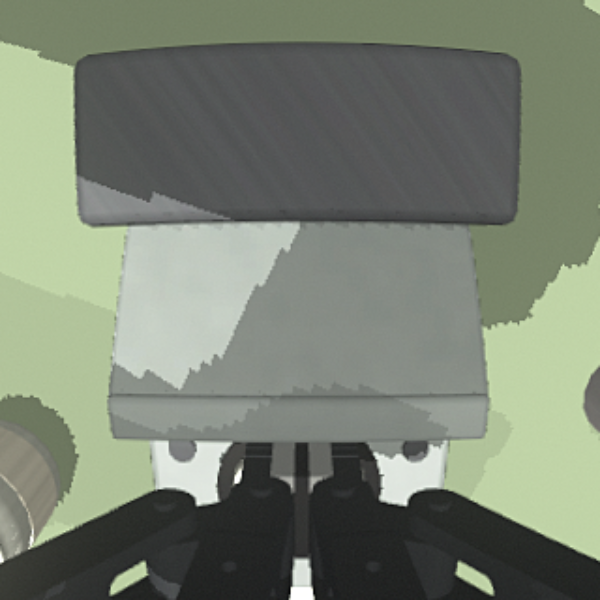

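The rear deck corners, at (355,392) and (482,270), match a travel of about 0.120. The carriage sits tight against the stop, with no gap in either view. I'll confirm with one small extra push, then lift straight up so nothing drags it back.

Run:
```python
from push import *
fz,fD,e=go(.1455,.028)
a=.1450
for z in(.031,.034,.037,.042,.060): go(a,z,.05)
go(a,.14,.12)
env.movel(B+D*.06+[0,0,.30],q,velocity=.25)
env.move_joints(np.array([-1.351,.276,-.026,1.268,0,1.467]))
from cell import optics
T=optics.get_image("top");S=optics.get_image("side")
cv2.imwrite("pics/8T.png",cv2.resize(T["frame"][115:265,230:430],None,fx=4,fy=4,interpolation=2)[:,:,::-1])
cv2.imwrite("pics/8S.png",cv2.resize(S["frame"][140:290,240:440],None,fx=4,fy=4,interpolation=2)[:,:,::-1])
print(env.read_state()["t"])
```

```text
cmd 0.1455 0.0280 t 26.77 along 0.1411 z 0.0288 fz 5.04 fD -8.45
cmd 0.1450 0.0310 t 27.05 along 0.1411 z 0.0317 fz 4.48 fD -7.67
cmd 0.1450 0.0340 t 27.32 along 0.1412 z 0.0344 fz 1.59 fD -8.23
cmd 0.1450 0.0370 t 27.60 along 0.1412 z 0.0366 fz -0.04 fD -7.92
cmd 0.1450 0.0420 t 27.88 along 0.1413 z 0.0412 fz -0.77 fD -8.33
cmd 0.1450 0.0600 t 28.41 along 0.1454 z 0.0597 fz -0.01 fD -0.20
cmd 0.1450 0.1400 t 29.25 along 0.1453 z 0.1390 fz -0.18 fD 0.36
32.8667
```

View pics/8T.png

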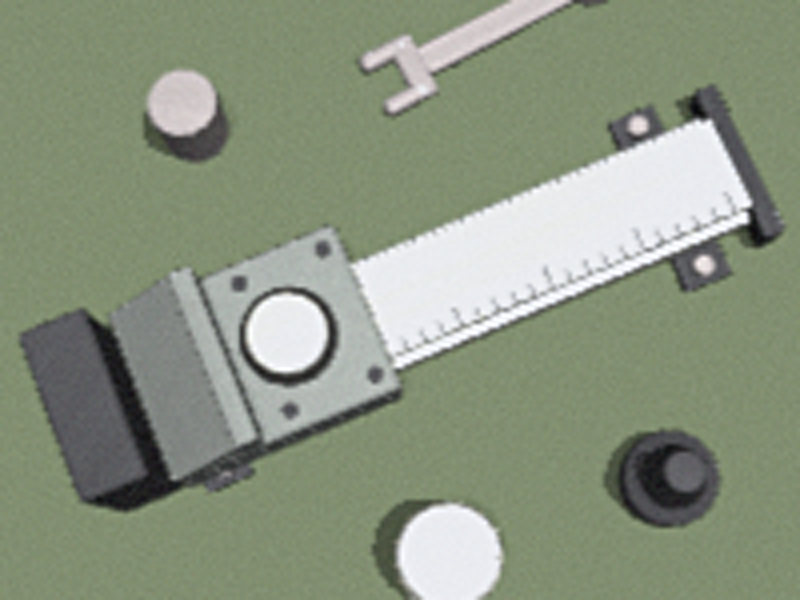

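View pics/8S.png

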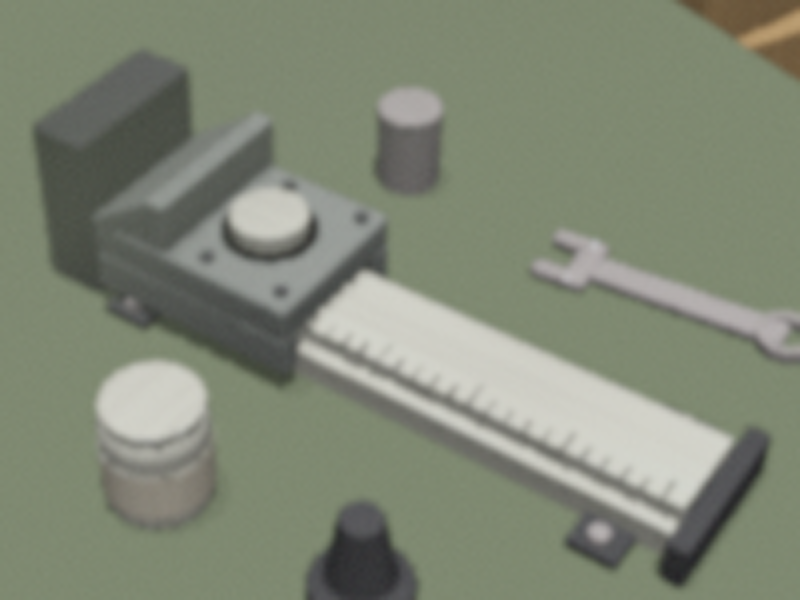

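The button is up, at (287,333) in the top crop and (268,218) in the side crop. The carriage is at the stop and the loose items haven't moved. One quick number check, then I'll hand in.

Run:
```python
from cell import env,optics
from h import *
T=optics.get_image("top");S=optics.get_image("side")
t,_,_=blob(T["frame"],(302,198),rad=14);s,_,_=blob(S["frame"],(307,194),rad=14)
P,g=cross(T,t,S,s);print(P,g,"travel",(P-B)@D,"side",(P-B)@np.array([D[1],-D[0],0]))
env.job_done(); print(env.read_state()["t"])
```

```text
[0.57092094 0.09174296 0.06755773] 4.6659230842119666e-05 travel 0.12236634087235994 side -0.0006779808268949014
the job is handed in; nothing more can be done
the job is handed in; nothing more can be done
```

I pressed the lock button about 6 mm down with the shut fingertips (5–6 N). Keeping it held, I pushed the carriage along the rail until it stopped against the end stop. I then lifted straight up so the button sprang back, moved clear and handed the job in at about 33 s of the 42 s.

**Last checks:**
- **At the stop:** an extra push raised the force to about 8.5 N with no further movement.
- **Button up:** both cameras put its top 67.6 mm above the bench, against 67 mm expected when up. I didn't push-test the lock after the button came up.
- **Clear of everything:** the force on the tool was near zero after lifting, and the loose things look unmoved in both views.

**What disagreed:**
- **Fingertip height:** the real fingertips were about 32 mm above the reported TCP, and the camera estimate was about 25 mm. I went by contact force instead, which took about 11 s of extra slow descent.
- **Travel:** the button moved 122 mm, against the 117–119 mm I had estimated from the images. I relied on the firm stop and on seeing no gap at the stop.
- **Pauses in the push:** I pushed in short moves with brief stops between them, but the button stayed down throughout.

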